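# Put a coin tube away in the push-open cash drawer

### The arm

A 6-joint arm with a two-finger parallel gripper is mounted at the origin on the work surface. World frame = base frame: x ahead of the robot, y to its left, z up, the work surface at z = 0. Lengths are in mm, angles in rad, forces in N, time in s.
With the tool pointing down it reaches from about 300 to 775 mm from the base axis. Payload 14.6 kg.
Tool frame: the origin (TCP) lies on the mounting face of the last link; the fingertips stand 199 mm ahead of it and the grasp point (between the pads) lies 180 mm ahead of it; z points along the fingers, y is the line along which they close (so a half turn about z gives the same grasp; the last joint's range is limited). The gripper opens to 94 mm and grips with 3 to 60 N. Pads are 16 mm wide; open, the fingers measure 119 mm over their backs; the gripper's body (75 mm by 177 mm) begins 78 mm behind the grasp point.
Start: joints at [1.16, 0.3, 1.521, -0, 1.321, -0.067], TCP at [185.384, 517.806, 404.646] pointing down, gripper open.
Joint ranges: [-3.03, 3.03], [-0.79, 2.21], [0.23, 2.52], [-1.04, 4.18], [0, 3.07], [-2.55, 2.55]. Speed limits (rad/s): [2.22, 2.22, 2.57, 3.14, 3.14, 3.14].

### API

Orientations are given as [roll, pitch, yaw] about the fixed x, y, z axes, in that order (R = Rz(yaw) Ry(pitch) Rx(roll)).
In Python, from cell import manip gives the robot as it stands. The module is installed in compiled form; this text tells all that it offers.
- The arm moves only by the shell command python3 -m creep 'ROWS' [FORCE]. ROWS is a JSON object of lists of equal length, an entry for each row: "slide": the shift along the world's x, y, z in cm, a list of three; "turn": the turn about the world's z in rad; "claw": the opening, from 0 (shut) to 1 (fully open). A call has 1 to 8 rows; each row shifts and turns the commanded pose from where the row before left it; what a row does not reach is not made up. A row lasts 1/8 s, in which the tool goes at most 62.5 mm and 10.7 degrees, less where a joint would pass 70% of its speed; a pose out of reach is approached as far as the arm can. A call with a gripper value outside its range is refused whole. The fingers move at their own pace and stop on an object; FORCE is the grip in N (left out, the last holds). Time passes only in rows, so rows that do not move let the fingers close. It gives the time, the measured TCP pose, the force, the opening and the grip force at its end, in the units of the state.
- manip.read_state(): the state, without advancing time (a new reading comes with each control period).
- manip.camera(name): name is "scene" or "side" or "wrist"; returns (picture, depth): 384x512x3 uint8, red, green, blue; 384x512 float32, mm along the optical axis (not along the pixel's ray), 0 where there is no reading.
- manip.calibration(name): a dict with "intrinsics" (3x3 intrinsics, pixels), "k1" (the pictures are not rectified: a ray, as slopes to the right and down, at radius r is drawn at 1 + k1 r^2 times it, then the intrinsics apply), "pose" (4x4, takes a point from camera to world coordinates). Camera axes: x right, y up, looking along -z (the intrinsics and any distortion apply to the point x, -y, -z); pixel columns grow to the right and rows downward; lengths in mm; the calibration is good to about 2 mm. A picture is of the moment at which its call begins: read the wrist's pose just before it. calibration takes no time and is no camera call; for the wrist camera it gives the pose at the moment of the call.
- manip.sign_off(): hands the job in; it is judged then, once.
Trained networks look in the newest picture that a camera, given by its name, has taken for a name from the list of things; names that differ only in an ending like _2 or _b are one class to them, and where a whole thing is asked for, a point or a joint stands for the part that bears it (a point fixed in the world has none). Each returns a list of dicts, best first, with "score" (0 to 1); they miss things now and then, are a little off and sometimes report something else, mostly with a low value. They report only what shows in the picture. A call takes as long as a camera call. They do not tell look-alikes from the thing itself.
- manip.cut_out(query, camera): "mask" (384x512 bool, what is visible of it) and "position" ([column, row] in pixels, amid what is visible of it).
The state is a dict: "clock": time; "joints": joint angles; "qd": joint speeds; "effort": joint torques, N m; "eef_pos": TCP position; "eef_rot": TCP orientation; "wrist_force": force on the tool from outside, world axes, zero at the start; "moment": the same for the moment, N m; "finger_gap": finger opening in mm; "finger_force": force on a finger pad.
Only numpy, scipy, OpenCV 4.12 (cv2) and the standard library are available. Lean on these libraries where they do the work, as an engineer would, in place of code of your own. Each camera call takes 0.05 s, during which the arm holds its last target. There are 200 camera calls.

### The job

Put the coin tube away in the cash drawer on the stall table. Press the drawer's front to spring it open, lay the tube flat in the empty coin cup without dropping it, then ease the drawer shut until its catch holds it. Never slam the drawer, and at the catch press only as hard as it needs, under 25 newtons; leave everything else on the table where it is.

Things in the scene. Friction and masses are not known exactly. Their poses are not given: they have to be found in the camera images.
- cash_drawer (a joint): How far the drawer is out, m. 0: its rubber buffers just meet the shell (negative when squeezed); 0.125: fully out, towards the robot. Held shut by the catch it stands 4 to 7 mm out. A spring pushes it out, 7 N when shut, 2 N when fully out; once released it runs out to 0.125 by itself in about 1 s, following a hand that backs away. Not held, it comes out again when let go.
- shell_edge (a point): Middle of the shell's top front edge. The push-push catch hides in the box; its depth differs by 2 mm from day to day. Press the drawer slowly past the click point and let go: if it was held it is released, if it was released it is held. That point is 3.5 to 5 mm deeper than where the drawer stands when held. Buffers add 5 N per mm there: 9 N is often too little, 13 to 18 N at 10 mm/s always enough.
- drawer_front (a point): Middle of the outer face of the drawer's front, moving with it, 47 mm above the table. The front is a plain dark steel panel 300 mm wide, 82 mm high (from 6 to 88 mm above the table), 14 mm thick, no handle. Own x axis: level, into the box (the way to push); y: left as seen from the robot; z up. A key lock stands out 5 mm, 105 mm to the right (-y). Press near the middle.
- cash_box: Shell of the cash box: grey steel, fixed to the table, 320 mm deep (x), 300 mm wide (y), 90 mm high, open in front where the drawer runs. Origin on the table; x axis into the box, as for drawer_front; its front edge is 150 mm in front (-x) of the origin, its back 170 mm behind. A spool of line stands on top, its rim at least 90 mm behind the front edge.
- empty_cup (a point): Middle of the floor of the empty coin cup, the left (+y) one of three behind the drawer's front; moves with the drawer; 16 mm above the table, 61 mm behind the front face. Inside 94 mm long (x) by 91 mm wide (y); above its floor the front is 72 mm high, the divider and rear wall 34, the outer side 42. Clear of the shell by 30 mm when fully out. Axes as drawer_front. The other two cups hold coins.
- coin_tube_center (a point): Centre of the coin tube: a square clear plastic tube full of brass coins with a white cap at one end, 76 mm long (own x axis), 32 mm square (34 at the cap), about 0.24 kg, lying loose on the table left or right of the cash box; z up. The centre is 16 mm above what it lies on.
- shot_jar: Bystander: round clear jar with a black cap, 52 mm in diameter, 58 mm high, standing on the other side of the cash box from the coin tube. Origin: centre of its underside, as for all bystanders.
- lure_a: Bystander: flat brown wooden lure 135 mm long (x), 26 mm wide, 12 mm thick, on the left.
- lure_b: Bystander: flat pale wooden lure of the same size, on the right.
- line_spool: Bystander: flat spool of green line, 68 mm in diameter, 24 mm high, on top of the cash box.
- calculator: Bystander: grey desk calculator, 145 mm (x) by 85 mm by 16 mm, left of the cash box.
- tackle_case: Bystander: clear plastic tackle case, 107 mm (x) by 177 mm by 40 mm, right of the cash box.
- reel: Bystander: dark bait reel, 60 by 90 mm and 56 mm high, left of the cash box towards the back.
Not all that is in view belongs to the job. There is more than one size of the part that bears coin_tube_center; the job needs the largest.

How it is judged (in metres and radians):
On the way, in this order (a step that is already met when the one before it is completed fails the run):
1. the drawer has been released and stands open (more than 110 mm out) (value of joint cash_drawer above 0.11 m), for 0.2 s.
2. with the drawer open, the coin tube lies flat on the floor of the empty cup, let go (x of coin_tube_center in the frame of empty_cup between -0.035 and 0.035 m and y of coin_tube_center in the frame of empty_cup between -0.034 and 0.034 m and z of coin_tube_center in the frame of empty_cup between 0.008 and 0.023 m and angle between coin_tube_center's own x axis and vertical above 1.4 rad and contact force between the fingers and coin_tube below 0.05 N and value of joint cash_drawer above 0.08 m), for 0.3 s.
At the end, for the whole second after the job is handed in: the drawer stands still, held shut by its catch (less than 10 mm out, with nothing pushing it), and the coin tube lies flat and still on the floor of the left-hand coin cup (its centre within 35 mm of the cup's middle along, 34 mm across, 8 to 23 mm above its floor) (value of joint cash_drawer below 0.01 m and velocity of joint cash_drawer between -0.01 and 0.01 m/s and x of coin_tube_center in the frame of empty_cup between -0.035 and 0.035 m and y of coin_tube_center in the frame of empty_cup between -0.034 and 0.034 m and z of coin_tube_center in the frame of empty_cup between 0.008 and 0.023 m and angle between coin_tube_center's own x axis and vertical above 1.4 rad and contact force between the fingers and coin_tube below 0.05 N and linear speed of coin_tube below 0.03 m/s); the robot touches nothing.
It fails at once if the drawer is pressed with more than 25 N at the end of its travel (less than 30 mm out) (value of joint cash_drawer below 0.03 m and contact force between any of the arm, the fingers and cash_drawer above 25 N).
It fails at once if the drawer is slammed (pushed in faster than 0.3 m/s) (velocity of joint cash_drawer below -0.3 m/s).
It fails at once if the coin tube is dropped or thrown (faster than 0.6 m/s out of the gripper) (linear speed of coin_tube above 0.6 m/s and contact force between the fingers and coin_tube below 0.01 N).
It fails at once if another thing on the table or on the cash box is moved more than 25 mm (distance of any of shot_jar, lure_a, lure_b, line_spool, calculator, tackle_case, reel from where it was at the start of the episode above 0.025 m).
It also fails if it takes over 67 s, if anything falls off the work surface, if the arm or the gripper's body presses on something with over 40 N, if the wrist force passes 120 N, or if a joint passes its speed limit or range.

## Working session

There is one attempt and no reset: what is moved stays moved. The work goes in short steps, Python scripts to look and compute and a shell command to move; the robot and the scene stay as the last step left them, time stands still between calls to the robot, and variables do not carry over. Pictures are saved under pics/ and viewed, at most 10 in all, crops included, and the job is handed in when it is done.

```bash
mkdir -p pics
cat > h.py <<'E'
import numpy as np,cv2
from cell import manip
def cal(c):
    k=manip.calibration(c); return np.array(k["intrinsics"]),float(k["k1"]),np.array(k["pose"])
def world(c,uv,d,C=None):
    # uv Nx2, d depth N (mm along axis)
    K,k1,P=C or cal(c); uv=np.atleast_2d(uv).astype(float); d=np.atleast_1d(d)
    p=np.c_[(uv[:,0]-K[0,2])/K[0,0],(uv[:,1]-K[1,2])/K[1,1]]; q=p.copy()
    for _ in range(10): q=p/(1+k1*(q**2).sum(1,keepdims=True))
    X=np.c_[q[:,0]*d,-q[:,1]*d,-d]
    return X@P[:3,:3].T+P[:3,3]
def cloud(c,depth,mask,C=None):
    r,cc=np.nonzero(mask&(depth>0)); return world(c,np.c_[cc,r],depth[r,cc],C)
def snap(c,name):
    C=cal(c); im,d=manip.camera(c); cv2.imwrite(f"pics/{name}.png",im[:,:,::-1]); np.savez(f"pics/{name}.npz",im=im,d=d,K=C[0],k1=C[1],P=C[2]); return im,d,C
def show(P):
    return np.round(np.percentile(P,[2,50,98],axis=0)).tolist()
E
python3 - <<'E'
from h import *
for c in ["scene","side","wrist"]:
    im,d,C=snap(c,c+"0"); print(c,np.round(C[2][:3,3]),np.round(C[2][:3,2],2))
    for q in ["coin_tube_center","drawer_front","cash_box","line_spool"]:
        for o in manip.cut_out(q,c)[:5]:
            P=cloud(c,d,o["mask"],C); print(q,round(o["score"],2),np.round(o["position"]),o["mask"].sum(),show(P) if len(P) else None)
s=manip.read_state();print({k:np.round(v,3).tolist() for k,v in s.items()})
a=[cv2.imread(f"pics/{c}0.png") for c in ["scene","side"]]
cv2.imwrite("pics/both.png",cv2.resize(np.vstack(a),None,fx=.78,fy=.78))
E
```

```text
scene [1093.  921. 1289.] [0.31 0.58 0.75]
coin_tube_center 0.63 [239. 138.] 161 [[453.0, -374.0, 1.0], [495.0, -327.0, 30.0], [522.0, -301.0, 38.0]]
coin_tube_center 0.4 [268. 138.] 103 [[355.0, -313.0, -1.0], [383.0, -293.0, 19.0], [409.0, -285.0, 29.0]]
coin_tube_center 0.4 [208. 222.] 8013 [[615.0, -138.0, 14.0], [795.0, 51.0, 88.0], [944.0, 154.0, 95.0]]
drawer_front 0.95 [252. 202.] 466 [[569.0, -154.0, -2.0], [615.0, 28.0, 85.0], [628.0, 153.0, 93.0]]
cash_box 0.92 [210. 225.] 8161 [[613.0, -140.0, 11.0], [794.0, 49.0, 88.0], [944.0, 154.0, 95.0]]
line_spool 0.79 [205. 201.] 257 [[737.0, -62.0, 90.0], [766.0, -31.0, 112.0], [793.0, -8.0, 118.0]]
line_spool 0.35 [205. 222.] 8159 [[613.0, -140.0, 12.0], [793.0, 49.0, 88.0], [944.0, 154.0, 95.0]]
side [ 303. -921.  918.] [-0.21 -0.73  0.65]
coin_tube_center 0.79 [214. 308.] 353 [[351.0, -314.0, -1.0], [377.0, -308.0, 21.0], [404.0, -289.0, 26.0]]
coin_tube_center 0.78 [264. 313.] 573 [[451.0, -378.0, 3.0], [482.0, -350.0, 31.0], [516.0, -311.0, 35.0]]
coin_tube_center 0.71 [245. 280.] 256 [[461.0, -268.0, 2.0], [474.0, -246.0, 22
[... 224 characters left out ...]
4.0]]
line_spool 0.68 [234. 365.] 423 [[348.0, -461.0, 6.0], [387.0, -448.0, 11.0], [437.0, -433.0, 14.0]]
line_spool 0.64 [325. 182.] 427 [[729.0, -72.0, 89.0], [756.0, -49.0, 112.0], [786.0, -11.0, 116.0]]
line_spool 0.27 [279. 133.] 280 [[718.0, 293.0, -1.0], [738.0, 306.0, 37.0], [777.0, 389.0, 54.0]]
wrist [122. 541. 385.] [-0.22  0.08  0.97]
{'clock': 0.75, 'joints': [1.16, 0.3, 1.521, -0.0, 1.321, -0.067], 'qd': [0.0, -0.0, 0.0, 0.001, -0.0, -0.0], 'effort': [0.0, -53.161, -35.288, 0.071, 0.021, 0.0], 'eef_pos': [185.387, 517.813, 404.675], 'eef_rot': [3.142, 0.0, 2.798], 'wrist_force': [0.492, 0.12, 0.295], 'moment': [0.045, -0.012, -0.007], 'finger_force': 0.0, 'finger_gap': 94.123}
```

View pics/both.png

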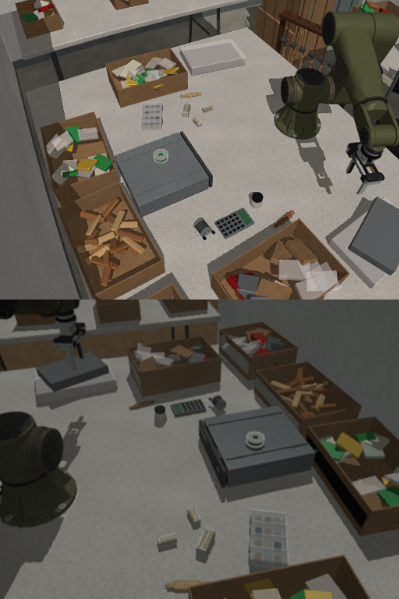

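The pictures show the cash box in the middle with the spool on top. Three tubes lie to its right; in the side picture they are at (214,308), (264,313) and (245,280). I'll measure all three and enlarge them in one crop.

Run:
```python
from h import *
for c in ["side","scene"]:
    im,d,C=snap(c,c+"1")
    for o in manip.cut_out("coin_tube_center",c)[:5]:
        if o["mask"].sum()>2000: continue
        P=cloud(c,d,o["mask"],C); zt=np.percentile(P[:,2],90); T=P[(P[:,2]>zt-5)]
        r=cv2.minAreaRect(T[:,:2].astype(np.float32)); print(c,round(o["score"],2),np.round(o["position"]),"ztop",round(zt,1),np.round(r[0]),np.round(r[1]),round(r[2]), len(T))
    m=[o for o in manip.cut_out("cash_box",c)][0]["mask"]
    P=cloud(c,d,m,C); T=P[(P[:,2]>84)&(P[:,2]<94)]
    r=cv2.minAreaRect(T[:,:2].astype(np.float32)); print("box",np.round(r[0]),np.round(r[1]),round(r[2],2))
    F=P[(P[:,2]>20)&(P[:,2]<80)&(P[:,0]<640)]
    if len(F)>50:
        p=np.polyfit(F[:,1],F[:,0],1); print("front face x=%.4f y + %.1f"%tuple(p),np.std(F[:,0]-np.polyval(p,F[:,1])),show(F))
    if c=="side": cv2.imwrite("pics/crop.png",cv2.resize(im[265:345,190:300,::-1],None,fx=7,fy=7,interpolation=cv2.INTER_CUBIC))
```

```text
side 0.78 [261. 311.] ztop 33.2 [ 483. -342.] [76. 33.] 52 396
side 0.63 [249. 280.] ztop 24.1 [ 476. -240.] [24. 58.] 10 171
side 0.57 [217. 307.] ztop 24.6 [ 377. -301.] [54. 26.] 2 213
box [772.  -0.] [305. 343.] 89.54
front face x=-0.0261 y + 608.8 12.75967757920936 [[600.0, -150.0, 22.0], [602.0, -65.0, 49.0], [639.0, 145.0, 79.0]]
scene 0.56 [266. 141.] ztop 25.1 [ 383. -298.] [50. 25.] 7 43
scene 0.45 [236. 138.] ztop 34.8 [ 489. -338.] [75. 31.] 55 65
scene 0.41 [253. 156.] ztop 26.1 [ 480. -234.] [23. 53.] 7 44
box [776.   2.] [307. 339.] 89.65
front face x=0.0260 y + 619.3 7.745552587046895 [[608.0, -123.0, 24.0], [619.0, 150.0, 68.0], [639.0, 156.0, 79.0]]
```

View pics/crop.png

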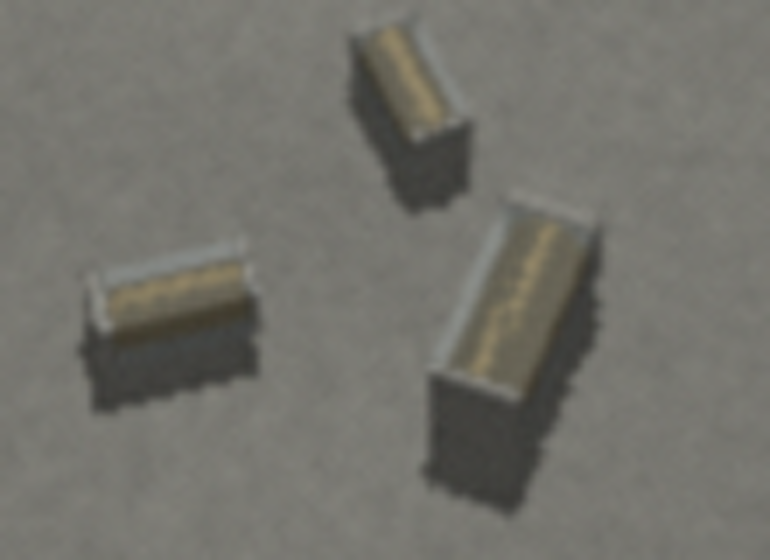

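Candidates in the side picture:
- (214,308): 54×26 mm, 25 mm high
- (245,280): 58×24 mm, 25 mm high
- (264,313): 76×33 mm, about 33 mm high

Only the tube at (264,313) fits 76×32, and the crop shows it clearly as the biggest. It lies near (485,-340) with its axis at about 53°. Next I'll press the drawer with the fingers closed.

```bash
python3 -m creep '{"slide":[[3.1,-4.3,0],[3.1,-4.3,0],[3.1,-4.3,0],[3.1,-4.3,0],[3.1,-4.3,0],[3.1,-4.3,0],[3.1,-4.3,0],[3.1,-4.3,0]],"turn":[0.043,0.043,0.043,0.043,0.043,0.043,0.043,0.043],"claw":[0,0,0,0,0,0,0,0]}' 20
```

```text
clock: 2.05
eef_pos: [434.1, 172.2, 404.9]
eef_rot: [3.141, 0.001, -3.14]
wrist_force: [0.1, 1.1, -0.5]
finger_gap: 17.6
finger_force: 0.0
```

```bash
python3 -m creep '{"slide":[[2.6,-4.3,0],[2.6,-4.3,-2],[2.6,-4.3,-4],[2.6,-4.3,-4],[2,0,-4],[0,0,-3.5],[0,0,0],[0,0,0]],"turn":[0,0,0,0,0,0,0,0],"claw":[0,0,0,0,0,0,0,0]}'
python3 - <<'E'
from h import *
print({k:np.round(v,2).tolist() for k,v in manip.read_state().items()})
a=[]
for c in ["scene","side"]:
    im,d,C=snap(c,c+"2"); a.append(im[130:260,150:350] if c=="scene" else im[100:280,200:420])
    P=cloud(c,d,np.ones_like(d,bool),C); F=P[(P[:,2]>20)&(P[:,2]<80)&(P[:,0]>590)&(P[:,0]<625)&(abs(P[:,1])<160)]
    print(c,show(F))
    for lo in(-150,-75,0,75): G=F[(F[:,1]>lo)&(F[:,1]<lo+75)]; print(lo,len(G),np.median(G[:,0]) if len(G) else 0)
cv2.imwrite("pics/near.png",cv2.resize(a[1][:,:,::-1],None,fx=3,fy=3))
E
```

```text
clock: 3.05
eef_pos: [556.3, 4.2, 233.3]
eef_rot: [-3.141, 0.002, -3.141]
wrist_force: [-0.1, -0.1, 0.7]
finger_gap: 0.2
finger_force: 0.0
{'clock': 3.05, 'joints': [-0.06, 0.51, 1.66, -0.0, 0.97, -1.63], 'qd': [0.0, -0.02, -0.0, -0.0, -0.0, -0.0], 'effort': [-0.15, -56.23, -27.74, -0.02, 0.05, 0.0], 'eef_pos': [556.29, 4.22, 233.32], 'eef_rot': [-3.14, 0.0, -3.14], 'wrist_force': [-0.14, -0.06, 0.69], 'moment': [0.01, 0.04, 0.0], 'finger_force': 0.0, 'finger_gap': 0.22}
scene [[607.0, -135.0, 26.0], [618.0, 105.0, 74.0], [621.0, 155.0, 80.0]]
-150 20 617.3892444031367
-75 16 617.5199663345832
0 14 619.2766816270416
75 33 618.8378836486245
side [[598.0, -150.0, 21.0], [602.0, -109.0, 49.0], [624.0, 12.0, 79.0]]
-150 264 601.8725398218209
-75 125 601.9018060078856
0 23 602.1505572357225
75 0 0
```

View pics/near.png

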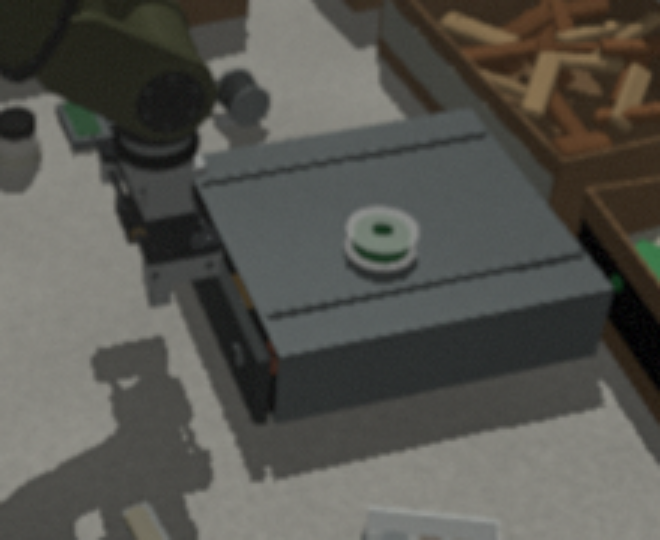

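The gripper stands in front of the drawer face (about x=602) with its shut fingers clear of it, so I'll approach and creep in.

```bash
python3 -m creep '{"slide":[[1.5,-0.3,-0.3],[1,0,0],[0.3,0,0],[0.1,0,0],[0.1,0,0],[0.1,0,0],[0.1,0,0],[0,0,0]],"turn":[0,0,0,0,0,0,0,0],"claw":[0,0,0,0,0,0,0,0]}'
```

```text
clock: 4.15
eef_pos: [588.0, 1.1, 228.8]
eef_rot: [-3.142, -0.0, -3.141]
wrist_force: [-0.5, 0.8, 1.1]
finger_gap: 0.6
finger_force: 0.0
```

```bash
python3 -m creep '{"slide":[[0.1,0,0],[0.1,0,0],[0.1,0,0],[0.1,0,0],[0.1,0,0],[0.1,0,0]],"turn":[0,0,0,0,0,0],"claw":[0,0,0,0,0,0]}'
```

```text
clock: 4.9
eef_pos: [594.0, 1.1, 228.8]
eef_rot: [3.142, -0.0, -3.141]
wrist_force: [-2.8, -1.5, 1.4]
finger_gap: 0.6
finger_force: 1.2
```

```bash
for i in 1; do python3 -m creep '{"slide":[[0.1,0,0],[0.1,0,0],[0.1,0,0]],"turn":[0,0,0],"claw":[0,0,0]}'; done
```

```text
clock: 5.28
eef_pos: [596.7, 1.1, 228.8]
eef_rot: [3.142, -0.002, -3.141]
wrist_force: [-7.6, -0.2, 4.2]
finger_gap: 0.6
finger_force: 3.8
```

```bash
python3 -m creep '{"slide":[[0.1,0,0],[0.1,0,0]],"turn":[0,0],"claw":[0,0]}'
```

```text
clock: 5.52
eef_pos: [598.6, 1.1, 228.8]
eef_rot: [3.142, -0.002, -3.141]
wrist_force: [-8.9, -1.0, 5.8]
finger_gap: 0.7
finger_force: 4.4
```

```bash
python3 -m creep '{"slide":[[0.1,0,0],[0.1,0,0]],"turn":[0,0],"claw":[0,0]}'
```

```text
clock: 5.78
eef_pos: [600.6, 1.1, 228.8]
eef_rot: [-3.142, -0.002, -3.141]
wrist_force: [-8.2, -1.5, 4.8]
finger_gap: 0.6
finger_force: 4.4
```

```bash
python3 -m creep '{"slide":[[0.1,0,0]],"turn":[0],"claw":[0]}'; python3 -m creep '{"slide":[[0.1,0,0]],"turn":[0],"claw":[0]}'
```

```text
clock: 5.9
eef_pos: [601.6, 1.1, 228.8]
eef_rot: [-3.142, -0.003, -3.141]
wrist_force: [-11.4, -0.7, 7.4]
finger_gap: 0.3
finger_force: 6.0
clock: 6.02
eef_pos: [602.4, 1.1, 228.8]
eef_rot: [-3.142, -0.003, -3.142]
wrist_force: [-15.3, -0.8, 9.9]
finger_gap: 0.4
finger_force: 7.6
```

```bash
python3 -m creep '{"slide":[[-0.2,0,0],[-0.5,0,0],[-1,0,0],[-1,0,0]],"turn":[0,0,0,0],"claw":[0,0,0,0]}'
```

```text
clock: 6.52
eef_pos: [575.3, 1.2, 228.7]
eef_rot: [3.141, -0.0, -3.141]
wrist_force: [-1.2, 0.8, -0.1]
finger_gap: 0.6
finger_force: 0.8
```

```bash
python3 -m creep '{"slide":[[-1.5,0,0],[-1.5,0,0],[-2,0,0],[-2,0,0],[-3,0,0],[-3,0,0],[-3,0,0],[0,0,5]],"turn":[0,0,0,0,0,0,0,0],"claw":[0,0,0,0,0,0,0,0]}'
python3 -m creep '{"slide":[[0,-1,6],[0,-3,5],[0,-4,3],[0,-4,3],[0,-4,0],[0,-4,0]],"turn":[-0.18,-0.18,-0.18,-0.18,-0.18,-0.18],"claw":[0.7,0.7,0.7,0.7,0.7,0.7]}'
python3 - <<'E'
from h import *
im,d,C=snap("scene","scene3")
o=manip.cut_out("drawer_front","scene"); print([(x["score"],x["position"],x["mask"].sum()) for x in o])
P=cloud("scene",d,np.ones_like(d,bool),C); F=P[(P[:,2]>82)&(P[:,2]<93)&(P[:,0]>450)&(P[:,0]<510)&(abs(P[:,1])<170)]
print(len(F),show(F) if len(F) else 0)
w,dw,Cw=snap("wrist","wrist3")
for o in manip.cut_out("coin_tube_center","wrist"):
    P=cloud("wrist",dw,o["mask"],Cw); print(o["score"],o["position"],show(P))
a=np.hstack([cv2.resize(im[110:270,130:330],None,fx=1.9,fy=2.4),w[:384,:]])[:,:,::-1]
cv2.imwrite("pics/c3.png",cv2.resize(a,(798,344)))
E
```

```text
clock: 7.52
eef_pos: [413.7, 1.2, 277.2]
eef_rot: [3.141, -0.006, -3.142]
wrist_force: [0.5, -0.7, 1.3]
finger_gap: 0.6
finger_force: 0.0
clock: 8.28
eef_pos: [415.4, -200.0, 449.2]
eef_rot: [3.141, 0.001, 2.056]
wrist_force: [0.7, 0.2, 0.4]
finger_gap: 57.1
finger_force: 0.0
[(0.75, [270.4, 198.8], np.int64(2626)), (0.38, [222.0, 218.8], np.int64(10469)), (0.37, [261.4, 291.9], np.int64(366))]
251 [[487.0, -137.0, 82.0], [495.0, 25.0, 87.0], [502.0, 149.0, 91.0]]
0.87 [263.6, 269.0] [[452.0, -356.0, 2.0], [484.0, -325.0, 32.0], [515.0, -300.0, 34.0]]
0.81 [288.5, 212.1] [[463.0, -262.0, 4.0], [475.0, -234.0, 24.0], [490.0, -208.0, 25.0]]
0.61 [445.0, 116.5] [[484.0, -140.0, 16.0], [591.0, -38.0, 27.0], [701.0, 122.0, 92.0]]
0.6 [210.5, 216.8] [[351.0, -309.0, 2.0], [380.0, -291.0, 23.0], [404.0, -286.0, 25.0]]
```

View pics/c3.png

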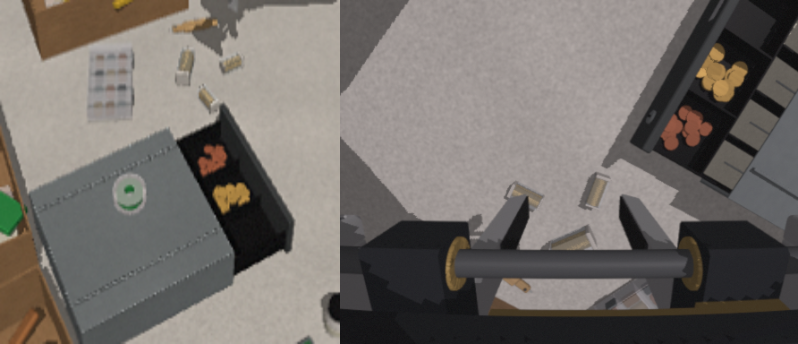

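The drawer is out: its front edge is at x≈488–495 and the empty left cup shows as the dark cell. All three tubes are in the wrist view, the big one at (264,269). Moving above it.

```bash
python3 -m creep '{"slide":[[1,-2,-1],[1,-2,-1],[1,-2,-2],[1,-2,-2],[1,-2,-2],[1,-2,-2],[1,-2,-2],[0,0,0]],"turn":[-0.161,-0.161,-0.161,-0.161,-0.161,-0.161,-0.161,0],"claw":[0.7,0.7,0.7,0.7,0.7,0.7,0.7,0.7]}'
cat > rect.py <<'E'
from h import *
print({k:np.round(v,3).tolist() for k,v in manip.read_state().items() if k in("eef_pos","eef_rot","clock")})
w,dw,Cw=snap("wrist","wrist4")
for o in manip.cut_out("coin_tube_center","wrist"):
    P=cloud("wrist",dw,o["mask"],Cw); T=P[(P[:,2]>np.percentile(P[:,2],90)-5)]
    r=cv2.minAreaRect(T[:,:2].astype(np.float32)); print(o["score"],o["position"],len(T),r,np.round(T[:,2].mean(),1))
E
python3 rect.py
```

```text
clock: 9.48
eef_pos: [486.3, -338.3, 327.3]
eef_rot: [-3.139, -0.0, 0.937]
wrist_force: [-0.7, -0.2, -0.7]
finger_gap: 65.4
finger_force: 0.0
{'clock': 9.475, 'eef_pos': [486.304, -338.308, 327.34], 'eef_rot': [-3.139, -0.0, 0.937]}
0.97 [263.0, 190.0] 2576 ((485.5585021972656, -339.0283203125), (76.2327880859375, 31.877222061157227), 52.682533264160156) 32.8
0.86 [190.1, 111.2] 1503 ((476.924560546875, -236.56642150878906), (24.082895278930664, 54.68706512451172), 8.198074340820312) 23.9
0.79 [153.9, 222.5] 1187 ((378.0995788574219, -298.94390869140625), (24.180635452270508, 54.989234924316406), 89.59907531738281) 23.8
0.68 [238.2, 316.2] 724 ((442.38995361328125, -405.7706298828125), (193.1670379638672, 71.81222534179688), 35.139347076416016) 12.5
```

View pics/wrist4.png

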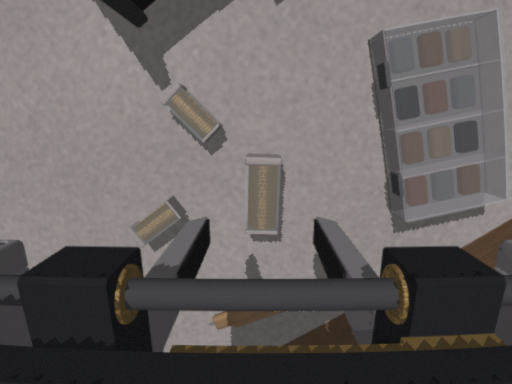

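The wrist view confirms the big tube at (263,190), centre (485.5,-339), axis 52.7°, top at 33 mm, with the gap between the fingers around it clear. Descending, gripping and lifting.

```bash
python3 -m creep '{"slide":[[-0.1,-0.1,-3],[0,0,-3],[0,0,-3],[0,0,-2.5],[0,0,-0.9],[0,0,0],[0,0,0],[0,0,0]],"turn":[-0.018,0,0,0,0,0,0,0],"claw":[0.7,0.7,0.7,0.7,0.7,0.7,0.25,0.2]}' 25
python3 -m creep '{"slide":[[0,0,0],[0,0,0],[0,0,0],[0,0,0]],"turn":[0,0,0,0],"claw":[0.2,0.2,0.2,0.2]}'
```

```text
clock: 10.58
eef_pos: [485.1, -339.9, 205.8]
eef_rot: [3.14, 0.0, 0.917]
wrist_force: [0.1, -0.0, 0.7]
finger_gap: 49.1
finger_force: 0.0
clock: 11.08
eef_pos: [485.0, -339.9, 205.0]
eef_rot: [3.141, 0.0, 0.917]
wrist_force: [-1.2, 0.9, 3.3]
finger_gap: 31.8
finger_force: 25.0
```

```bash
python3 -m creep '{"slide":[[0,0,2],[0,0,4],[0,0,5],[0,2,4],[0.5,5,2],[0.5,5,0],[0.5,5,0],[0.5,5,0]],"turn":[0,0,-0.1,-0.12,-0.14,-0.14,-0.14,-0.14],"claw":[0.2,0.2,0.2,0.2,0.2,0.2,0.2,0.2]}'
python3 -m creep '{"slide":[[1,5,0],[1,5,0],[1,5,0],[0.8,4,0],[0,2,0],[0,0,0],[0,0,0]],"turn":[-0.137,0,0,0,0,0,0],"claw":[0.2,0.2,0.2,0.2,0.2,0.2,0.2]}'
python3 - <<'E'
from h import *
w,dw,Cw=snap("wrist","wrist5"); s,ds,Cs=snap("scene","scene5")
from scipy import ndimage
for c,d,C in(("wrist",dw,Cw),("scene",ds,Cs)):
    P=cloud(c,d,np.ones_like(d,bool),C)
    B=P[(P[:,0]>470)&(P[:,0]<620)&(P[:,1]>-170)&(P[:,1]<175)]
    fl=B[(B[:,2]>10)&(B[:,2]<22)&(B[:,0]<600)&(B[:,1]>40)&(B[:,1]<155)&(B[:,0]>490)]; print(c,"floor",len(fl),show(fl) if len(fl) else 0)
    top=B[(B[:,2]>84)&(B[:,2]<93)]
    f=top[top[:,0]<530]; print("front top",len(f),show(f) if len(f) else 0)
    sh=top[top[:,0]>540]; print("shell top x min",np.percentile(sh[:,0],[1,3,5]).round(),show(sh)) if len(sh) else 0
a=np.hstack([cv2.resize(s[140:260,200:320],(384,384)),w])[:,:,::-1]
cv2.imwrite("pics/c5.png",cv2.resize(a,(798,342)))
E
```

```text
clock: 12.08
eef_pos: [504.6, -118.2, 375.9]
eef_rot: [3.141, -0.001, 0.132]
wrist_force: [1.1, 0.1, -3.0]
finger_gap: 32.0
finger_force: 25.0
clock: 12.95
eef_pos: [542.8, 89.2, 375.1]
eef_rot: [3.141, -0.0, -0.001]
wrist_force: [0.6, 0.2, -2.1]
finger_gap: 31.7
finger_force: 25.0
wrist floor 4008 [[504.0, 41.0, 15.0], [569.0, 105.0, 17.0], [599.0, 143.0, 19.0]]
front top 1902 [[485.0, -140.0, 85.0], [495.0, -69.0, 88.0], [499.0, 149.0, 90.0]]
scene floor 389 [[500.0, 48.0, 11.0], [543.0, 86.0, 16.0], [597.0, 148.0, 21.0]]
front top 156 [[487.0, -138.0, 84.0], [495.0, 54.0, 87.0], [503.0, 149.0, 92.0]]
```

View pics/c5.png

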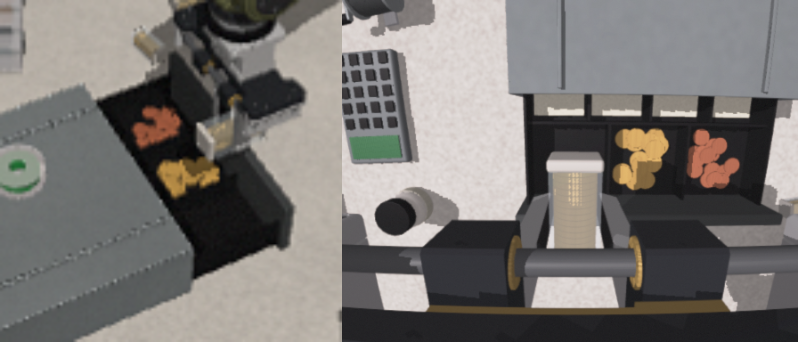

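The wrist view shows the tube held straight over the dark empty cup, with the gold and copper coins to its right. Now I'll measure the cup's walls precisely.

Run:
```python
from h import *
for n in("wrist5","scene5"):
    z=np.load(f"pics/{n}.npz"); C=(z["K"],float(z["k1"]),z["P"]); P=cloud(n[:-1],z["d"],np.ones((384,512),bool),C)
    B=P[(P[:,0]>545)&(P[:,0]<585)&(P[:,1]>-180)&(P[:,1]<180)]
    for lo in range(20,170,5):
        G=B[(B[:,1]>=lo)&(B[:,1]<lo+5)]
        if len(G): print(lo,len(G),np.percentile(G[:,2],[5,50,95]).round().tolist(),end=" | ")
    print()
    B=P[(P[:,1]>65)&(P[:,1]<130)]
    for lo in range(476,620,6):
        G=B[(B[:,0]>=lo)&(B[:,0]<lo+6)]
        if len(G): print(lo,len(G),np.percentile(G[:,2],[5,50,95]).round().tolist(),end=" | ")
    T=P[(P[:,2]>83)&(P[:,2]<94)&(P[:,0]>480)&(P[:,0]<505)]; print("\nfront y",T[:,1].min(),T[:,1].max())
    for a,b in((-140,-60),(60,140)):
        G=T[(T[:,1]>a)&(T[:,1]<b)]; print(a,len(G),np.percentile(G[:,0],[3,97]).round(1) if len(G) else 0)
```

```text
20 194 [16.0, 21.0, 288.0] | 25 624 [17.0, 290.0, 292.0] | 30 714 [17.0, 291.0, 292.0] | 35 787 [16.0, 291.0, 306.0] | 40 1215 [17.0, 292.0, 313.0] | 45 994 [288.0, 310.0, 315.0] | 50 2730 [26.0, 298.0, 314.0] | 55 3114 [280.0, 298.0, 313.0] | 60 3383 [205.0, 298.0, 313.0] | 65 3813 [194.0, 298.0, 313.0] | 70 4644 [202.0, 293.0, 313.0] | 75 2455 [173.0, 291.0, 313.0] | 80 2413 [180.0, 292.0, 313.0] | 85 2458 [181.0, 291.0, 313.0] | 90 2430 [18.0, 291.0, 313.0] | 95 2413 [181.0, 291.0, 313.0] | 100 2450 [19.0, 291.0, 313.0] | 105 4713 [203.0, 294.0, 313.0] | 110 3798 [197.0, 298.0, 313.0] | 115 3397 [205.0, 298.0, 314.0] | 120 3113 [280.0, 298.0, 314.0] | 125 2385 [17.0, 298.0, 314.0] | 130 1169 [17.0, 309.0, 314.0] | 135 1397 [17.0, 292.0, 314.0] | 140 1159 [17.0, 290.0, 309.0] | 145 607 [59.0, 291.0, 292.0] | 150 546 [288.0, 291.0, 292.0] | 155 351 [0.0, 290.0, 292.0] | 160 2478 [1.0, 281.0, 288.0] | 165 163 [-0.0, 1.0, 278.0] | 
500 17 [16.0, 16.0, 17.0] | 506 20 [16.0, 17.0, 18.0] | 512 20 [15.0, 16.0, 18.0] | 518 59 [16.0, 202.0, 203.0] | 524 572 [201.0, 203.0, 204.0] | 530 736 [
[... 1504 characters left out ...]
 [83.0, 87.0, 131.0] | 494 77 [16.0, 69.0, 92.0] | 500 102 [14.0, 49.0, 89.0] | 506 22 [12.0, 18.0, 351.0] | 512 40 [11.0, 98.0, 467.0] | 518 44 [14.0, 183.0, 473.0] | 524 60 [14.0, 357.0, 478.0] | 530 71 [12.0, 353.0, 480.0] | 536 81 [13.0, 344.0, 481.0] | 542 118 [15.0, 352.0, 482.0] | 548 151 [13.0, 249.0, 481.0] | 554 142 [15.0, 353.0, 479.0] | 560 196 [15.0, 337.0, 478.0] | 566 251 [18.0, 331.0, 473.0] | 572 300 [19.0, 389.0, 466.0] | 578 155 [18.0, 367.0, 460.0] | 584 1 [179.0, 179.0, 179.0] | 590 6 [29.0, 48.0, 50.0] | 596 57 [19.0, 36.0, 52.0] | 602 4 [34.0, 44.0, 46.0] | 608 2 [50.0, 52.0, 54.0] | 
front y -791.493200699888 724.8289439168924
-140 58 [487.  500.8]
60 72 [487.1 503.2]
```

Run:
```python
from h import *
z=np.load("pics/wrist5.npz"); C=(z["K"],float(z["k1"]),z["P"]); P=cloud("wrist",z["d"],np.ones((384,512),bool),C)
B=P[(P[:,0]>540)&(P[:,0]<588)&(P[:,2]<70)]
for n,lo,hi in(("divider",44,56),("side",52,64),("floor",12,20)):
    G=B[(B[:,2]>lo)&(B[:,2]<hi)]; h,e=np.histogram(G[:,1],np.arange(-160,176,4)); print(n,[(int(a),int(k)) for a,k in zip(e,h) if k>3])
T=P[(P[:,2]>185)&(P[:,2]<207)&(P[:,1]>60)&(P[:,1]<115)]; print("tube top",show(T))
print(manip.read_state()["eef_pos"])
```

```text
divider [(-136, 352), (-44, 142), (-40, 111), (48, 163), (140, 96)]
side [(-140, 60), (-136, 264), (48, 5), (140, 87), (144, 109)]
floor [(-136, 150), (-132, 130), (-128, 120), (-124, 116), (-120, 113), (-116, 116), (-112, 113), (-108, 101), (-104, 80), (-100, 59), (-96, 47), (-92, 54), (-88, 67), (-84, 63), (-80, 40), (-76, 27), (-72, 34), (-68, 48), (-64, 80), (-60, 69), (-44, 42), (-40, 157), (-36, 141), (-32, 127), (-28, 87), (-24, 48), (-20, 26), (-16, 24), (-12, 16), (-8, 19), (-4, 25), (0, 28), (4, 22), (8, 14), (12, 17), (16, 60), (20, 83), (24, 96), (28, 106), (32, 104), (36, 135), (40, 141), (44, 5), (48, 23), (52, 124), (56, 108), (60, 92), (64, 98), (68, 91), (72, 97), (76, 102), (80, 86), (84, 107), (88, 81), (92, 108), (96, 81), (100, 108), (104, 81), (108, 108), (112, 84), (116, 108), (120, 106), (124, 137), (128, 148), (132, 141), (136, 148), (140, 142)]
tube top [[525.0, 68.0, 189.0], [553.0, 89.0, 203.0], [581.0, 109.0, 205.0]]
[542.94164651  89.01411658 374.97028642]
```

The cup runs from y=51 to 142 and x=499 to 593, so its middle is at (546.5,97). Lowering the tube into it.

```bash
python3 -m creep '{"slide":[[0.3,0.8,-2],[0,0,-4],[0,0,-4],[0,0,-3],[0,0,-1],[0,0,-0.7],[0,0,-0.3],[0,0,0]],"turn":[0,0,0,0,0,0,0,0],"claw":[0.2,0.2,0.2,0.2,0.2,0.2,0.2,0.2]}'; python3 -m creep '{"slide":[[0,0,-0.1]],"turn":[0],"claw":[0.2]}'
```

```text
clock: 14.05
eef_pos: [546.1, 98.1, 225.4]
eef_rot: [-3.141, -0.001, -0.0]
wrist_force: [0.3, 0.0, -2.3]
finger_gap: 31.8
finger_force: 25.0
clock: 14.18
eef_pos: [546.1, 98.2, 224.4]
eef_rot: [-3.141, -0.001, -0.0]
wrist_force: [0.9, -0.8, -3.2]
finger_gap: 31.7
finger_force: 25.0
```

```bash
python3 -m creep '{"slide":[[0,0,-0.1],[0,0,-0.1],[0,0,-0.1]],"turn":[0,0,0],"claw":[0.2,0.2,0.2]}'; python3 -m creep '{"slide":[[0,0,-0.1]],"turn":[0],"claw":[0.2]}'
```

```text
clock: 14.55
eef_pos: [546.0, 98.1, 221.0]
eef_rot: [3.142, -0.0, -0.0]
wrist_force: [-2.2, -1.0, 9.8]
finger_gap: 31.7
finger_force: 25.0
clock: 14.68
eef_pos: [546.4, 98.1, 220.9]
eef_rot: [-3.142, -0.002, -0.0]
wrist_force: [-3.7, -0.6, 15.2]
finger_gap: 32.1
finger_force: 25.0
```

```bash
python3 -m creep '{"slide":[[0,0,0.1],[0,0,0],[0,0,0],[0,0,0],[0,0,2],[0,0,4],[0,0,5],[0,0,3]],"turn":[0,0,0,0,0,0,0,0],"claw":[0.2,0.45,0.45,0.45,0.45,0.45,0.45,0.45]}'
python3 - <<'E'
from h import *
w,dw,Cw=snap("wrist","wrist6")
P=cloud("wrist",dw,np.ones_like(dw,bool),Cw)
T=P[(P[:,2]>40)&(P[:,2]<56)&(P[:,1]>60)&(P[:,1]<135)&(P[:,0]>495)&(P[:,0]<588)]; print(len(T),show(T),cv2.minAreaRect(T[:,:2].astype(np.float32)))
F=P[(P[:,2]>83)&(P[:,2]<94)&(P[:,0]>475)&(P[:,0]<510)&(P[:,1]<100)];print(show(F))
E
```

```text
clock: 15.68
eef_pos: [545.9, 98.1, 363.3]
eef_rot: [-3.141, -0.003, -0.0]
wrist_force: [-0.1, 0.1, 0.1]
finger_gap: 42.6
finger_force: 0.0
2712 [[499.0, 75.0, 42.0], [543.0, 99.0, 49.0], [584.0, 124.0, 54.0]] ((541.4954223632812, 98.45443725585938), (69.75233459472656, 85.8139877319336), 89.49750518798828)
[[486.0, -127.0, 84.0], [494.0, -71.0, 88.0], [499.0, 97.0, 90.0]]
```

View pics/wrist6.png

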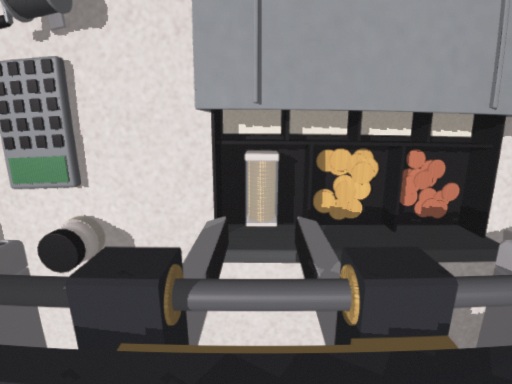

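The tube lies flat in the middle of the cup, at about (262,190), top at 48–49 mm. Going round to the front to push it shut.

```bash
python3 -m creep '{"slide":[[-3,-3,0],[-4,-3,0],[-4,-3,0],[0,0,-3],[0,0,-5],[0,0,-4],[0,0,-1.3],[0,0,0]],"turn":[0,0,0,0,0,0,0,0],"claw":[0,0,0,0,0,0,0,0]}'
python3 -m creep '{"slide":[[1,0,0],[1,0,0],[0.4,0,0],[0.2,0,0],[0.2,0,0],[0.2,0,0],[0.2,0,0],[0.2,0,0]],"turn":[0,0,0,0,0,0,0,0],"claw":[0,0,0,0,0,0,0,0]}'
```

```text
clock: 16.73
eef_pos: [436.2, 8.1, 227.9]
eef_rot: [-3.142, 0.001, -0.0]
wrist_force: [0.0, 0.1, 0.7]
finger_gap: 0.4
finger_force: 0.0
clock: 17.73
eef_pos: [470.1, 8.1, 227.8]
eef_rot: [-3.142, -0.0, -0.0]
wrist_force: [0.2, 0.5, 0.5]
finger_gap: 0.1
finger_force: 0.0
```

```bash
python3 -m creep '{"slide":[[0.2,0,0],[0.2,0,0],[0.2,0,0],[0.2,0,0],[0.3,0,0],[0.3,0,0],[0.4,0,0],[0.4,0,0]],"turn":[0,0,0,0,0,0,0,0],"claw":[0,0,0,0,0,0,0,0]}'
python3 -m creep '{"slide":[[0.6,0,0],[0.6,0,0],[0.6,0,0],[0.6,0,0],[0.6,0,0],[0.6,0,0],[0.6,0,0],[0.6,0,0]],"turn":[0,0,0,0,0,0,0,0],"claw":[0,0,0,0,0,0,0,0]}'
```

```text
clock: 18.73
eef_pos: [492.2, 8.0, 227.8]
eef_rot: [3.141, 0.0, -0.0]
wrist_force: [-4.7, -2.6, 2.8]
finger_gap: 0.6
finger_force: 2.2
clock: 19.73
eef_pos: [540.2, 7.9, 227.7]
eef_rot: [3.141, 0.001, -0.0]
wrist_force: [-7.3, -3.7, 3.4]
finger_gap: 0.7
finger_force: 3.5
```

```bash
python3 -m creep '{"slide":[[0.6,0,0],[0.6,0,0],[0.6,0,0],[0.6,0,0],[0.6,0,0],[0.5,0,0],[0.4,0,0],[0.3,0,0]],"turn":[0,0,0,0,0,0,0,0],"claw":[0,0,0,0,0,0,0,0]}'
python3 -m creep '{"slide":[[0.2,0,0],[0.2,0,0],[0.2,0,0],[0.1,0,0],[0.1,0,0],[0.1,0,0],[0.1,0,0],[0.1,0,0]],"turn":[0,0,0,0,0,0,0,0],"claw":[0,0,0,0,0,0,0,0]}'
```

```text
clock: 20.72
eef_pos: [582.1, 7.7, 227.7]
eef_rot: [3.141, 0.001, -0.0]
wrist_force: [-8.5, -4.7, 4.5]
finger_gap: 0.3
finger_force: 3.9
clock: 21.72
eef_pos: [593.0, 7.7, 227.6]
eef_rot: [3.141, 0.001, -0.0]
wrist_force: [-8.1, -5.3, 3.8]
finger_gap: 0.3
finger_force: 3.9
```

```bash
python3 -m creep '{"slide":[[0.1,0,0],[0.1,0,0],[0.1,0,0],[0.1,0,0],[0.1,0,0],[0.1,0,0]],"turn":[0,0,0,0,0,0],"claw":[0,0,0,0,0,0]}'; python3 -m creep '{"slide":[[0.1,0,0]],"turn":[0],"claw":[0]}'
```

```text
clock: 22.48
eef_pos: [598.9, 7.6, 227.6]
eef_rot: [3.141, 0.002, -0.001]
wrist_force: [-9.3, -5.4, 4.0]
finger_gap: 0.5
finger_force: 4.6
clock: 22.6
eef_pos: [599.9, 7.7, 227.7]
eef_rot: [3.141, 0.002, -0.001]
wrist_force: [-8.2, -5.5, 3.0]
finger_gap: 0.6
finger_force: 4.2
```

```bash
python3 -m creep '{"slide":[[0.1,0,0]],"turn":[0],"claw":[0]}'
```

```text
clock: 22.72
eef_pos: [600.9, 7.6, 227.6]
eef_rot: [3.141, 0.001, -0.001]
wrist_force: [-8.9, -5.3, 5.4]
finger_gap: 0.7
finger_force: 4.6
```

```bash
python3 -m creep '{"slide":[[0.1,0,0]],"turn":[0],"claw":[0]}'
```

```text
clock: 22.85
eef_pos: [601.8, 7.6, 227.6]
eef_rot: [3.141, 0.002, -0.001]
wrist_force: [-13.4, -6.5, 6.1]
finger_gap: 0.6
finger_force: 6.3
```

```bash
python3 -m creep '{"slide":[[0.05,0,0]],"turn":[0],"claw":[0]}'
```

```text
clock: 22.98
eef_pos: [602.2, 7.6, 227.6]
eef_rot: [3.141, 0.003, -0.001]
wrist_force: [-13.3, -5.7, 7.2]
finger_gap: 0.7
finger_force: 7.0
```

```bash
python3 -m creep '{"slide":[[0.05,0,0]],"turn":[0],"claw":[0]}'
```

```text
clock: 23.1
eef_pos: [602.6, 7.6, 227.6]
eef_rot: [3.141, 0.003, -0.001]
wrist_force: [-15.7, -6.9, 8.5]
finger_gap: 0.7
finger_force: 7.9
```

Now I'll back off slowly and watch whether the force vanishes near 594.

```bash
python3 -m creep '{"slide":[[-0.1,0,0],[-0.1,0,0],[-0.1,0,0],[-0.1,0,0],[-0.2,0,0],[-0.2,0,0],[-0.3,0,0],[-0.3,0,0]],"turn":[0,0,0,0,0,0,0,0],"claw":[0,0,0,0,0,0,0,0]}'
```

```text
clock: 24.1
eef_pos: [589.0, 8.3, 227.9]
eef_rot: [-3.141, -0.001, -0.0]
wrist_force: [-0.4, 0.9, 0.3]
finger_gap: 0.5
finger_force: 0.0
```

The finger force is zero at 589, so the drawer is held. I'll move clear and check.

```bash
python3 -m creep '{"slide":[[-1,0,0],[-3,0,0],[-4,0,0],[-5,0,0],[-5,0,0],[-2,0,2],[0,0,4],[0,0,0]],"turn":[0,0,0,0,0,0,0,0],"claw":[0,0,0,0,0,0,0,0]}'
python3 - <<'E'
from h import *
for c in("side","scene"):
    im,d,C=snap(c,c+"7"); P=cloud(c,d,np.ones_like(d,bool),C); F=P[(P[:,2]>20)&(P[:,2]<80)&(P[:,0]>470)&(P[:,0]<610)&(P[:,1]>-150)&(P[:,1]<0)]; print(c,len(F),show(F) if len(F) else 0)
    if c=="side": cv2.imwrite("pics/end.png",cv2.resize(im[90:390,150:500,::-1],None,fx=1.9,fy=1.9))
E
```

```text
clock: 25.1
eef_pos: [388.9, 8.2, 290.0]
eef_rot: [3.141, -0.005, -0.0]
wrist_force: [-0.1, 0.2, -0.3]
finger_gap: 0.4
finger_force: 0.0
side 324 [[597.0, -149.0, 21.0], [602.0, -96.0, 52.0], [608.0, -7.0, 79.0]]
scene 0 0
```

View pics/end.png

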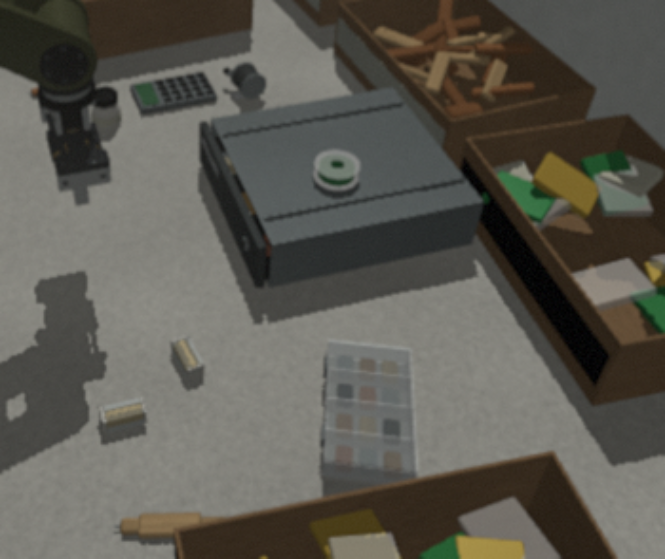

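The picture shows the drawer shut, with its face back at x=602 (around (235,205)). The spool, case and small tubes are where they were, and the arm is clear.

```bash
python3 -c "
from cell import manip
print(manip.sign_off())"
```

```text
the job is handed in; nothing more can be done
None
```

The largest coin tube was laid flat in the left coin cup and let go; the drawer was then eased shut, its catch held it once the arm backed away (peak push about 16 N along the drawer), and I handed the job in, though sign-off gave no verdict.

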